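# Set the blank feed selector by counting clicks

## Task

Set the fish-feeder timer to its fourth step: turn the blank black selector knob gently anticlockwise (seen from above) until it stands against its end stop, without straining the stop, then turn it clockwise exactly four clicks and leave it resting in that click. Then press the red button fully down to store the setting and let it go, leaving the other things on the counter alone.

Things in the scene. Friction and masses are not known exactly. Their poses are not given: they have to be found in the camera images.
- timer: white plastic timer switch box with a grey top, fixed to the counter, 120 (its x) by 200 (its y) by 50 mm high; origin at the centre of its underside, z up. The knob's axis is at its (0, -45) mm, the red button's at (0, +55) mm.
- knob_grip (a point): point on the knob's vertical axis, 27 mm above the top of the box, a good height to grip; does not turn. The selector knob is a blank, regular six-sided prism of black plastic, 42 mm across flats, 48.5 across corners, 4 to 38 mm above the top of the box, on a flat silver collar. All six sides look alike; jaws closing on its corners turn it (up to 30 degrees) till they lie on flats.
- knob_top (a point): centre of the knob's top face (fixed, does not turn). The knob has eight resting clicks, 0 to 7, unevenly spaced 14 to 22 degrees apart; it starts in one of 2 to 6. Leaving a click is resisted at once by 0.35 to 0.6 N m, which falls to nothing about half way; then the knob is pulled on as strongly into the next click. Let go, it settles in the nearest click and stays.
- knob_foot (a point): foot of the knob's axis, on the top of the box (fixed). The anticlockwise end stop begins 2 degrees behind click 0 and is a little springy: turning on, the torque climbs from 0.5 N m by about 5 N m per rad. 0.85 to 1 N m, above any click, shows that it is reached; it is strained from about 1.3 N m, 11 degrees behind click 0. Let go there, the knob settles in click 0. A hard stop lies past click 7.
- feed_gate (a joint): travel in m of the hidden feed gate inside the box, which the knob moves by a very fine thread: 0.0001 m per rad of clockwise turn, 0 with the knob in click 0. Far too little to be told from the noise of its reading.
- store (a joint): travel of the red store button in m: 0 up, 0.006 fully down; it springs back. 5 N holds it fully down, 1.5 N starts it.
- store_top (a point): centre of the top of the red button, 28 mm in diameter, 22 mm above the top of the box when up, in a round black housing 44 mm wide and 12 mm high; pressed straight down.
- thermometer: loose glass thermometer lying flat, 150 by 9 by 8 mm along its x; origin under its centre. Leave it alone.
- airstone: loose blue ceramic airstone, upright cylinder 28 mm wide, 28 mm high; origin under its centre. Leave it alone.
- food_jar: loose food jar with orange cap, 56 mm wide, 75 mm high; origin under its centre. Leave it alone.
- tweezer: loose steel tweezer lying flat, about 165 by 18 by 6 mm along its x; origin under its centre. Leave it alone.
- food_cup: loose clear plastic cup, 60 mm wide at the rim, 40 mm high; origin under its centre. Leave it alone.
- filter_cap: loose green filter cap with a black nub, 60 mm wide, 26 mm high; origin under its centre. Leave it alone.

How it is judged (in metres and radians):
On the way, in this order (a step that is already met when the one before it is completed fails the run):
1. the selector is turned back to its end stop (value of joint feed_gate below 6e-06 m), for 0.2 s.
2. the selector stands in its fourth click from the end stop (value of joint feed_gate between 9.5e-05 and 0.000115 m), for 0.2 s.
3. the red button is pressed down with the selector in its fourth click (all of step 2 and value of joint store above 0.005 m), for 0.1 s.
At the end, for the whole second after the job is handed in: the selector rests in its fourth click from the end stop (within 6 degrees), the red button is up again, and the other loose things are where they were (within 15 mm) (all of step 2 and value of joint store below 0.001 m and distance of each of thermometer, airstone, food_jar, tweezer, food_cup, filter_cap from where it was at the start of the episode below 0.015 m); the robot touches nothing.
It fails at once if the end stop is strained: the selector is forced more than 11 degrees behind click 0 (about 1.3 N m) (value of joint feed_gate below -2e-05 m).
It fails at once if one of the loose things beside the box is disturbed (moved over 15 mm) (distance of any of thermometer, airstone, food_jar, tweezer, food_cup, filter_cap from where it was at the start of the episode above 0.015 m).
It also fails if it takes over 72 s, if anything falls off the work surface, if the arm or the gripper's body presses on something with over 40 N, if the wrist force passes 120 N, or if a joint passes its speed limit or range.

## Robot

A 6-joint arm with a two-finger parallel gripper is mounted at the origin on the work surface. World frame = base frame: x ahead of the robot, y to its left, z up, the work surface at z = 0. Lengths are in mm, angles in rad, forces in N, time in s.
With the tool pointing down it reaches from about 350 to 975 mm from the base axis. Payload 7.1 kg.
Tool frame: the origin (TCP) lies on the front face of the gripper's body, between the roots of the fingers; the fingertips stand 80 mm ahead of it and the grasp point (between the pads) lies 61 mm ahead of it (env.tips_ahead is the distance from the TCP to the fingertips, in mm); z points along the fingers, y is the line along which they close (so a half turn about z gives the same grasp; the last joint's range is limited). The gripper opens to 88 mm and grips with 3 to 60 N. Pads are 20 mm wide; open, the fingers measure 115 mm over their backs; the gripper's body (75 mm by 178 mm) begins 61 mm behind the grasp point.
Start: joints at [-1.187, 0.423, 1.63, -0, 1.089, -0.019], TCP at [245.013, -574.956, 302.675] pointing down, gripper open.
Joint ranges: [-3, 3], [-0.9, 2.11], [0.09, 2.58], [-1.31, 4.45], [0.11, 2.69], [-2.54, 2.54]. Speed limits (rad/s): [2.39, 2.39, 3.01, 3.14, 3.14, 3.14].

## Interface

Orientations are given as a unit quaternion [x, y, z, w].
In Python, from station import env, set_gripper, viewer, workorder gives the robot as it stands. Calls block until the motion is done:
- env.reach(position, orientation): joint-space move of the TCP to a pose.
- env.move_l(position, rot=None, rate=150, f_stop=None): straight line of the TCP; rot=None keeps the orientation; rate is the mean speed in mm/s. With f_stop (N) it stops when the force on the tool has changed by that much, and returns True; else False.
- env.move_joints(angles): joint-space move.
- set_gripper(opening): finger opening in mm; the grip force is fixed at half the most; returns when the fingers have stopped.
- env.hold(seconds).
- env.ik(position, orientation): joint angles nearest the present ones, or None.
- env.read_state(): the state.
- viewer.camera(name): name is "scene" or "top" or "wrist"; returns the picture (400x640x3 uint8, blue, green, red); there is no depth.
- viewer.camera_params(name): a dict with "fx", "fy", "cx", "cy" (pixels), "pose" (4x4, takes a point from camera to world coordinates); the wrist camera has in their place "tool_from_camera" (4x4, takes a point from camera to tool coordinates, whose origin is the TCP and whose axes are the flange's). Camera axes: x right, y up, looking along -z (the intrinsics and any distortion apply to the point x, -y, -z); pixel columns grow to the right and rows downward; lengths in mm; the calibration is good to about 2 mm. The wrist camera is an equidistant fisheye: a pixel r from the principal point sees the ray r / f radians off the axis. A picture is of the moment at which its call begins: read the wrist's pose just before it. camera_params takes no time and is no camera call.
A pose or a line that the arm cannot do raises env.IKError and nothing moves.
- workorder.sign_off(): hands the job in; it is judged then, once.
The state is a dict: "time_s": time; "qpos": joint angles; "dq": joint speeds; "tau": joint torques, N m; "tool_pos": TCP position; "orientation": TCP orientation; "force": force on the tool from outside, world axes, zero at the start; "wrist_torque": the same for the moment, N m; "width": finger opening in mm; "grip_force": force on a finger pad.
Only numpy, scipy, OpenCV 4.12 (cv2) and the standard library are available. Lean on these libraries where they do the work, as an engineer would, in place of code of your own. Each camera call takes 0.05 s, during which the arm holds its last target. There are 200 camera calls.

## Working session

There is one attempt and no reset: what is moved stays moved. The work goes in short steps, each a Python script; the robot and the scene stay as the last script left them, time stands still between calls to the robot, and variables do not carry over. Pictures are saved under pics/ and viewed, at most 10 in all, crops included, and the job is handed in when it is done.

```bash
ls; mkdir -p pics
python3 - <<'E'
from station import env, set_gripper, viewer, workorder
import cv2
for n in ("scene","top"):
    cv2.imwrite(f"pics/{n}0.png",viewer.camera(n)); print(n,viewer.camera_params(n))
print(viewer.camera_params("wrist"));print(env.read_state())
E
```

```text
pics
scene {'fx': 517.5647959015527, 'fy': 517.5647959015527, 'cx': 313.2247447120418, 'cy': 199.99023669957415, 'pose': array([[ 3.64038022e-01, -5.77420518e-01,  7.30795364e-01,
         1.50095352e+03],
       [ 9.31369167e-01,  2.21244018e-01, -2.89141070e-01,
        -3.82801069e+02],
       [ 5.27188394e-03,  7.85898613e-01,  6.18332902e-01,
         8.71846045e+02],
       [ 0.00000000e+00,  0.00000000e+00,  0.00000000e+00,
         1.00000000e+00]])}
top {'fx': 372.9591418143959, 'fy': 372.9591418143959, 'cx': 318.99395403492764, 'cy': 199.18890261489878, 'pose': array([[ 5.02943150e-02,  9.78388847e-01, -2.00563572e-01,
         3.23712693e+02],
       [-9.98733100e-01,  4.89406933e-02, -1.17048606e-02,
        -1.29143476e+01],
       [-1.63618484e-03,  2.00898165e-01,  9.79610765e-01,
         1.14472846e+03],
       [ 0.00000000e+00,  0.00000000e+00,  0.00000000e+00,
         1.00000000e+00]])}
{'fx': 309.70691628693146, 'fy': 309.70691628693146, 'cx': 321.4055615932969, 'cy': 194.1221351694905, 'tool_from_camera': array([[-1.75393281e-04,  9.55662836e-01,  2.94463095e-01
[... 277 characters left out ...]
+00]])}
{'time_s': 0.1, 'qpos': array([-1.18702143e+00,  4.23744565e-01,  1.63059014e+00, -1.35946401e-05,
        1.08861703e+00, -1.89795311e-02]), 'dq': array([-0.00099378, -0.00128365, -0.00135782,  0.00129362, -0.00102691,
        0.00146957]), 'tau': array([-4.49522804e-04, -5.45608377e+01, -2.74323660e+01,  6.44507795e-02,
        1.88191503e-02, -8.18074568e-06]), 'tool_pos': array([ 244.85902779, -574.61740634,  302.00097182]), 'orientation': array([ 9.79791181e-01,  2.00021947e-01, -1.29180216e-04, -6.67172770e-04]), 'force': array([-0.23784766, -0.44960133,  0.30134742]), 'wrist_torque': array([-0.01488765, -0.02994325, -0.05262201]), 'grip_force': 0.0, 'width': 87.67499646931593}
```

View pics/scene0.png

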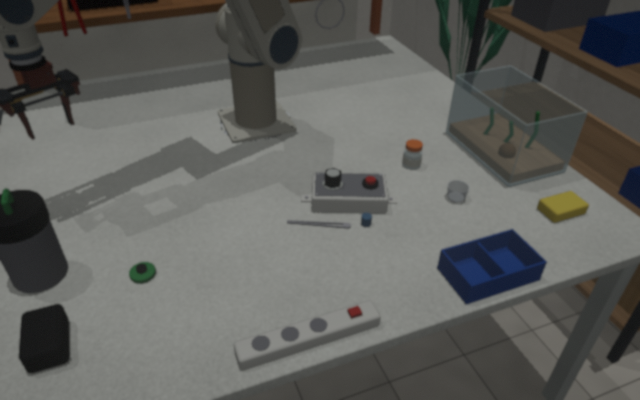

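View pics/top0.png

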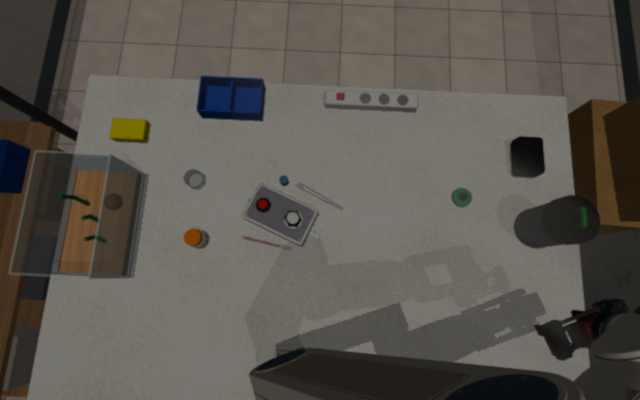

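The scene view shows the box with the knob at (333,177) and the red button at (370,181). In the top view they are at (292,218) and (263,205), with the thermometer and tweezer lying close on either side of the box.

```bash
cat > h.py <<'E'
from station import env, set_gripper, viewer, workorder
import numpy as np, cv2
from scipy.spatial.transform import Rotation as R
def ray(n,u,v,st=None):
    P=viewer.camera_params(n); x,y=(u-P['cx'])/P['fx'],(v-P['cy'])/P['fy']
    if n=='wrist':
        r=np.hypot(x,y); s=np.sin(r)/max(r,1e-9); d=np.array([x*s,-y*s,-np.cos(r)])
        T=np.eye(4);T[:3,:3]=R.from_quat(st['orientation']).as_matrix();T[:3,3]=st['tool_pos'];T=T@P['tool_from_camera']
    else: d=np.array([x,-y,-1.]);T=P['pose']
    return T[:3,3],T[:3,:3]@d
def plane(n,u,v,z,st=None):
    o,d=ray(n,u,v,st); return o+d*(z-o[2])/d[2]
def cross(rs):
    A=[];b=[]
    for o,d in rs:
        d=d/np.linalg.norm(d);M=np.eye(3)-np.outer(d,d);A.append(M);b.append(M@o)
    return np.linalg.solve(sum(A),sum(b))
def red(img,near,rad=15):
    b,g,r=[img[...,i].astype(int) for i in range(3)]
    m=((r>70)&(r>2.2*g)&(r>2.2*b)).astype(np.uint8)
    n,l,s,c=cv2.connectedComponentsWithStats(m)
    return [(c[i],s[i,4]) for i in range(1,n) if np.hypot(*(c[i]-near))<rad and s[i,4]>15]
def down(yaw): # tool y (closing) direction yaw from world y; tool z down
    c,s=np.cos(yaw),np.sin(yaw)
    return R.from_matrix(np.array([[-c*-1,s,0],[s,-c,0],[0,0,-1]])).as_quat()
E
python3 - <<'E'
from h import *
for n,k,rb in (("scene",(333,172),(370,181)),("top",(292,218),(263,205))):
    im=cv2.imread(f"pics/{n}0.png")
    print(n,red(im,np.array(rb)),plane(n,*rb,72),plane(n,*k,88))
print(cross([ray("scene",370,181),ray("top",263,205)]))
a,b=[cv2.imread(f"pics/{n}0.png") for n in("scene","top")]
cv2.imwrite("pics/c1.png",np.hstack([cv2.resize(a[150:225,280:410],None,fx=3,fy=3,interpolation=2),cv2.resize(b[165:260,230:360],None,fx=3,fy=3,interpolation=2)[:225]]))
E
```

```text
scene [(array([370.09756098, 179.53658537]), np.int32(41))] [533.87833245 159.68500204  72.        ] [482.23290467  75.67914019  88.        ]
top [(array([262.14516129, 203.85483871]), np.int32(62))] [517.8074145  162.74797649  72.        ] [481.29532035  74.13593479  88.        ]
[520.31920507 165.82730325  60.87694883]
```

Run:
```python
from h import *
for d in (0,40,80,120,160,200): 
    q=env.ik([490,100,270],down(np.radians(d))); print(d,None if q is None else np.round(q,2))
env.reach([490,100,270],down(np.radians(60)))
st=env.read_state(); im=viewer.camera("wrist"); cv2.imwrite("pics/w1.png",im)
import pickle; pickle.dump(st,open("w1.pkl","wb")); print(st['time_s'],st['tool_pos'],st['qpos'],st['force'],st['wrist_torque'])
```

```text
0 [ 0.18  0.29  1.93 -0.    0.93  1.75]
40 [ 0.18  0.29  1.93 -0.    0.93  1.05]
80 [ 0.18  0.29  1.93 -0.    0.93  0.35]
120 [ 0.18  0.29  1.93 -0.    0.93 -0.35]
160 [ 0.18  0.29  1.93 -0.    0.93 -1.04]
200 [ 0.18  0.29  1.93 -0.    0.93 -1.74]
2.65 [490.27251282  99.42526903 270.03130201] [ 1.76352660e-01  2.85726980e-01  1.92873139e+00 -1.64441042e-04
  9.26978171e-01  7.01046136e-01] [ 0.4562892  -0.38506078 -0.07989601] [ 0.00603478 -0.04516647 -0.05565993]
```

View pics/w1.png

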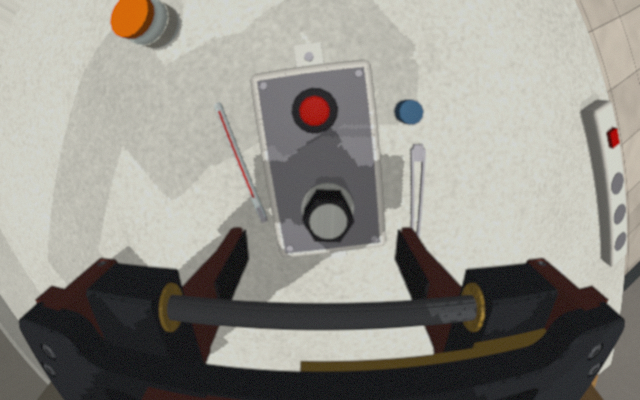

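The wrist view shows the red button at (314,110) and the knob at about (327,218), with a grey disc on its black hexagonal top. Tweezer, airstone and thermometer lie beside the box.

Run:
```python
from h import *
import pickle; st=pickle.load(open("w1.pkl","rb")); im=cv2.imread("pics/w1.png")
c,a=red(im,np.array((314,110)))[0]; B=plane('wrist',*c,72,st); print('button',c,a,B)
sub=im[180:250,290:365]
g=sub.max(2); print(cv2.resize(g,None,fx=.2,fy=.2,interpolation=3))
cv2.imwrite("pics/k1.png",cv2.resize(sub,None,fx=8,fy=8,interpolation=2))
```

```text
button [313.98552632 110.38157895] 760 [521.82305405 165.61646164  72.        ]
[[ 92  93  93  93  92  82  86  90  87  80  77  89  92  91  92]
 [ 92  92  92  92  98  98 101 105 106 105  92  84  92  92  92]
 [ 92  92  92 109 101  30  25  26  28  28  87 100  90  92  91]
 [ 92  92 101 121  48  21  22  22  21  21  40 108  92  91  91]
 [ 92  92 116  87  24  36  42  54  47  34  30  77 106  91  91]
 [ 92  93 113  35  33  89 129 137 137 112  49  40 115  92  91]
 [ 92  92  92  28  88 140 140 140 142 139 116  36  85  92  91]
 [ 94  92  64  41 131 141 140 140 142 138 136  67  53  91  91]
 [114  95  75  51 137 140 140 139 142 138 136  76  51  90  91]
 [127 125 120  60 125 140 139 139 142 137 132  59  80  90  90]
 [128 127 127 110  73 134 139 139 141 136  88  66  90  90  90]
 [126 126 127 127  80  57 100 116 111  71  55  89  90  90  90]
 [125 126 126 126 121  94  75  68  67  66  84  90  91  93  97]
 [144 126 126 127 128 131 130 108 112 119 126 133 142 152 164]]
```

View pics/k1.png

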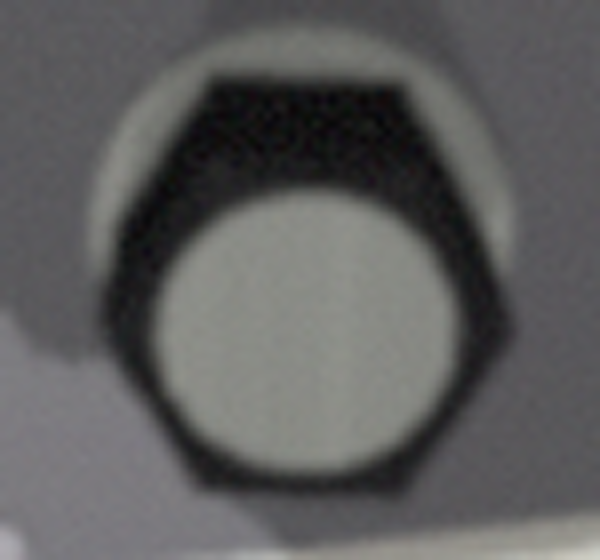

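The enlarged crop shows the grey disc on top centred at about (308,330) in the crop. The top-face corners are at about (105,318), (513,328), (200,490) and (403,490).

Run:
```python
from h import *
import pickle; st=pickle.load(open("w1.pkl","rb")); im=cv2.imread("pics/w1.png")
px=lambda u,v:(290+(u+.5)/8-.5,180+(v+.5)/8-.5)
g=cv2.GaussianBlur(im.max(2),(3,3),0); m=((g>105)).astype(np.uint8); m[:203]=0;m[242:]=0;m[:,:306]=0;m[:,350:]=0
n,l,s,c=cv2.connectedComponentsWithStats(m); i=l[221,328]; print(s[i],c[i]); K=plane('wrist',*c[i],88,st); print('K',K)
C=[plane('wrist',*px(*p),88,st) for p in ((105,318),(200,490),(403,490),(513,328))]
for p in C: d=(p-K)[:2]; print(np.round(p,1),np.hypot(*d),np.degrees(np.arctan2(d[1],d[0])),np.degrees(np.arctan2(d[1],d[0]))%60)
B=plane('wrist',*red(im,np.array((314,110)))[0][0],72,st); print(B,np.linalg.norm((B-K)[:2]),np.degrees(np.arctan2(*(B-K)[1::-1])))
ct=cv2.imread("pics/top0.png"); print(plane('top',292.5,217.5,88))
```

```text
[310 205  36  33 963] [327.71028037 221.05711319]
K [482.78828794  73.29858569  88.        ]
[463.7  86.3  88. ] 23.08107558684096 145.73162825680453 25.731628256804527
[462.  62.  88.] 23.6361432244324 -151.33324466398093 28.666755336019065
[482.8  49.9  88. ] 23.38532423264938 -89.99437172952568 30.00562827047432
[503.8  61.6  88. ] 24.00161571092802 -29.079832314739328 30.920167685260672
[521.82305405 165.61646164  72.        ] 100.23124855187518 67.07990111315135
[482.81086098  72.79941271  88.        ]
```

```bash
cat >> h.py <<'E'
K=np.array([482.8,73.2]); B=np.array([521.8,165.6])
def tz(n=4):
    v=[]
    for _ in range(n): env.hold(.01); v.append(env.read_state()['wrist_torque'][2])
    return np.mean(v)
E
python3 - <<'E'
from h import *
q=down(np.radians(29))
env.reach([*K,230],q); print(env.move_l([*K,138],rate=120,f_stop=8))
env.hold(.2); t0=tz(10); s=env.read_state(); print('base',t0,s['time_s'],s['tool_pos'],s['qpos'],s['force'])
set_gripper(36); env.hold(.2); s=env.read_state(); print(s['time_s'],s['width'],s['grip_force'],s['force'],s['wrist_torque'],tz(10))
qq=s['qpos'].copy()
t=env.read_state()['time_s']; qq[5]-=np.radians(1); env.move_joints(qq); print(env.read_state()['time_s']-t,tz(10))
E
```

```text
False
base 0.00904644700108444 4.4417 [483.10118432  73.23522005 138.55032171] [ 1.26097500e-01  4.97065034e-01  2.02216836e+00 -2.08857944e-05
  6.21236966e-01  1.19071631e+00] [-0.87624824 -0.45834683  0.38506366]
5.4167 42.186920437485846 29.976840019226074 [-1.78537834  3.95980926  2.02156652] [ 0.76456182  0.3371794  -0.10370201] -0.09419308505744137
0.25 -0.11151984994069405
```

Run:
```python
from h import *
s=env.read_state(); qc=s['qpos'].copy(); q0=qc[5]; T0=s['time_s']; t0=0.0; log=[]
for i in range(110):
    qc[5]-=np.radians(1.5 if i<200 else 1); env.move_joints(qc); t=tz(3)-t0; s=env.read_state()
    log.append((round(-np.degrees(s['qpos'][5]-q0),1),round(t,2),round(s['width'],1)))
    if t<-.75:
        t=tz(6)-t0
        if t<-.82: print('STOP',t); break
    if s['time_s']-T0>32 or s['width']>44.5 or qc[5]<-2.45: print('abort');break
print(s['time_s'],s['qpos']); print(log)
```

```text
STOP -0.9287111762069511
24.8083 [ 1.26621410e-01  4.97948754e-01  2.02270208e+00  1.43382754e-03
  6.21663631e-01 -6.31648530e-01]
[(np.float64(1.5), np.float64(-0.24), 41.7), (np.float64(2.9), np.float64(-0.35), 42.0), (np.float64(4.4), np.float64(-0.4), 42.0), (np.float64(5.9), np.float64(-0.47), 41.7), (np.float64(7.4), np.float64(-0.49), 41.7), (np.float64(9.0), np.float64(-0.49), 41.8), (np.float64(10.5), np.float64(0.66), 41.7), (np.float64(12.0), np.float64(0.61), 42.2), (np.float64(13.5), np.float64(0.53), 41.7), (np.float64(14.9), np.float64(0.42), 41.9), (np.float64(16.4), np.float64(0.3), 41.7), (np.float64(17.9), np.float64(0.19), 41.7), (np.float64(19.4), np.float64(-0.01), 41.7), (np.float64(20.9), np.float64(-0.1), 42.1), (np.float64(22.4), np.float64(-0.21), 41.9), (np.float64(23.9), np.float64(-0.32), 41.9), (np.float64(25.4), np.float64(-0.41), 41.9), (np.float64(26.9), np.float64(-0.42), 41.7), (np.float64(28.5), np.float64(-0.45), 41.9), (np.float64(30.0), np.float64(0.25), 41.8), (np.float64(31.5), np.float64(0.54), 41.7), (np.float64(33.0), np.float64(0.42), 41
[... 1389 characters left out ...]
0.9), np.float64(-0.02), 42.0), (np.float64(82.4), np.float64(-0.17), 41.6), (np.float64(83.9), np.float64(-0.22), 42.0), (np.float64(85.4), np.float64(-0.31), 41.9), (np.float64(87.0), np.float64(0.09), 41.7), (np.float64(88.5), np.float64(0.4), 42.0), (np.float64(90.0), np.float64(0.46), 41.7), (np.float64(91.5), np.float64(0.45), 41.7), (np.float64(93.0), np.float64(0.39), 41.5), (np.float64(94.4), np.float64(0.23), 41.7), (np.float64(95.9), np.float64(0.16), 41.9), (np.float64(97.4), np.float64(0.04), 41.8), (np.float64(98.9), np.float64(-0.12), 42.0), (np.float64(100.4), np.float64(-0.36), 41.7), (np.float64(101.9), np.float64(-0.63), 41.6), (np.float64(103.4), np.float64(-0.92), 41.9)]
```

Run:
```python
from h import *
env.hold(.4)
s=env.read_state(); qc=s['qpos'].copy(); qs=qc[5]; print(s['time_s'],tz(5)); log=[]
for a in np.r_[103.4-5.9:37.6:-1.5,37.6]:
    qc[5]=qs+np.radians(103.4-a); env.move_joints(qc); log.append((float(round(a,1)),float(round(tz(3),2))))
env.hold(.3); s=env.read_state(); print(log,tz(10),s['time_s'],np.degrees(s['qpos'][5]-qs),s['width'])
```

```text
25.2583 -0.9614769591755603
[(97.5, -0.08), (96.0, 0.08), (94.5, 0.22), (93.0, 0.33), (91.5, 0.46), (90.0, 0.51), (88.5, 0.51), (87.0, -0.26), (85.5, -0.32), (84.0, -0.26), (82.5, -0.18), (81.0, -0.05), (79.5, 0.04), (78.0, 0.1), (76.5, 0.24), (75.0, 0.3), (73.5, 0.18), (72.0, -0.19), (70.5, -0.32), (69.0, -0.24), (67.5, -0.12), (66.0, -0.01), (64.5, 0.08), (63.0, 0.19), (61.5, 0.27), (60.0, 0.32), (58.5, -0.13), (57.0, -0.51), (55.5, -0.41), (54.0, -0.28), (52.5, -0.15), (51.0, -0.03), (49.5, 0.05), (48.0, 0.21), (46.5, 0.31), (45.0, 0.21), (43.5, -0.32), (42.0, -0.41), (40.5, -0.34), (39.0, -0.18), (37.6, -0.12)] -0.10606642870531915 36.875 65.78145282285338 42.12228284312546
```

Run:
```python
from h import *
set_gripper(80); env.hold(.2); p=env.read_state()['tool_pos']
env.move_l([p[0],p[1],230],rate=150)
st=env.read_state(); im=viewer.camera("wrist")
set_gripper(0); q=down(np.radians(67))
env.reach([*B,200],q); env.move_l([*B,160],rate=100); env.hold(.2)
f0=env.read_state()['force']
print('touch',env.move_l([*B,143],rate=20,f_stop=12)); env.hold(.3)
s=env.read_state(); print(s['tool_pos'],s['force']-f0,s['time_s'])
env.move_l([*B,165],rate=60); env.move_l([*B,280],rate=200)
s=env.read_state(); im2=viewer.camera("wrist"); print(s['time_s'])
cv2.imwrite("pics/end.png",cv2.resize(np.hstack([im,im2]),None,fx=.62,fy=.62))
```

```text
touch True
[521.95332562 165.70488232 146.30244355] [-3.18907252  0.10615549  9.57713156] 42.2167
43.4083
```

View pics/end.png

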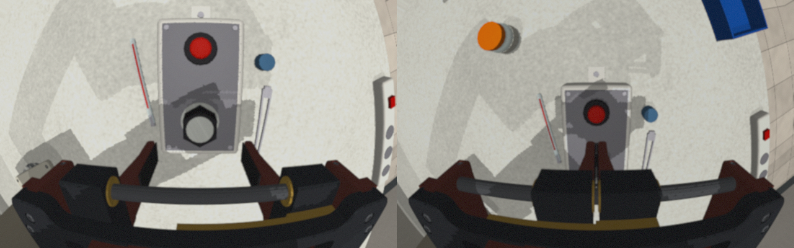

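Both views show the loose things unmoved and the button up again at (597,114). The press held 9.6 N with the fingertips at 66 mm, which is the fully-down height.

```bash
python3 -c "
from station import workorder
print(workorder.sign_off())"
```

```text
the job is handed in; nothing more can be done
None
```

I turned the selector back to its end stop (peaking at about 0.96 N m), brought it clockwise four counted clicks and let go, then pressed the red button fully down and released it; the job is handed in, but sign-off returned no verdict.

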